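# Sort the pocket finds of the wash into trays

### The job

Sort the things emptied from the pockets of the wash into the trays: both thread spools into the green tray, standing upright; both clothes pegs into the yellow tray, lying flat side by side in line with its long sides; and the eraser into the white tray, lying flat. Leave the pink mug and the reed diffuser where they stand.

Things in the scene. Friction and masses are not known exactly. Their poses are not given: they have to be found in the camera images.
- red_spool: Red thread spool standing upright with pale end discs, 25 mm across the discs, 16 mm at the thread, 40 mm high; origin at the centre of its underside, z up its axis.
- blue_spool: Blue thread spool standing upright with pale end discs, 25 mm across the discs, 16 mm at the thread, 40 mm high; origin at the centre of its underside, z up its axis.
- wood_peg: Brown wooden clothes peg lying flat, a bar 15 (its x) x 72 (its y) x 12 mm high; origin at the centre of its underside, y along its length, z up.
- purple_peg: Purple clothes peg lying flat, a bar 15 (its x) x 72 (its y) x 12 mm high; origin at the centre of its underside, y along its length, z up.
- blue_eraser: Dark blue eraser with a white end, lying flat, 22 (its x) x 50 (its y) x 12 mm high; origin at the centre of its underside, y along its length, z up.
- tray_green: Green shallow open tray, fixed to the top, 150 (its x) x 128 (its y) x 22 mm high, walls and floor 4 mm thick, inside 142 x 120 mm; origin at the centre of its underside, x along its long sides, z up; the inner floor is 4 mm above the origin. The three trays differ only in colour.
- tray_yellow: Yellow shallow open tray, fixed to the top, 150 (its x) x 128 (its y) x 22 mm high, walls and floor 4 mm thick, inside 142 x 120 mm; origin at the centre of its underside, x along its long sides, z up; the inner floor is 4 mm above the origin. The three trays differ only in colour.
- tray_white: White shallow open tray, fixed to the top, 150 (its x) x 128 (its y) x 22 mm high, walls and floor 4 mm thick, inside 142 x 120 mm; origin at the centre of its underside, x along its long sides, z up; the inner floor is 4 mm above the origin. The three trays differ only in colour.
- pink_mug: Bystander: loose pink mug, about 78 mm across, 117 mm over its handle, 97 mm high; origin on its underside, 19 mm from the mug's axis towards the handle (the handle points to its -y). It stands at the front left, before a tall fixed cream-coloured drinks machine (443 mm high, x 0.44 to 0.70, y 0.15 to 0.27, never moves) that the arm must swing clear of.
- reed_diffuser: Bystander: loose reed diffuser, a small bottle with sticks, 56 mm across, 191 mm high, behind the trays; origin at the centre of its underside.
Mind the look-alikes: they are no part of the job. What is shaped like the red_spool but brown or orange is not meant.

How it is judged:
At the end, for the whole second after the job is handed in: Both spools stand on the floor of the green tray, upright within 0.15 rad; both pegs lie flat on the floor of the yellow tray (not one on the other), their length within 0.26 rad of the tray's long sides; the eraser lies flat (within 0.2 rad) on the floor of the white tray; all are at rest (x of red_spool in the frame of tray_green between -0.07 and 0.07 m and y of red_spool in the frame of tray_green between -0.06 and 0.06 m and z of red_spool in the frame of tray_green between 0.001 and 0.0125 m and linear speed of each of red_spool, blue_spool, wood_peg, purple_peg, blue_eraser below 0.02 m/s and angle between each of red_spool, blue_spool's own z axis and vertical below 0.15 rad and x of blue_spool in the frame of tray_green between -0.07 and 0.07 m and y of blue_spool in the frame of tray_green between -0.06 and 0.06 m and z of blue_spool in the frame of tray_green between 0.001 and 0.0125 m and x of wood_peg in the frame of tray_yellow between -0.07 and 0.07 m and y of wood_peg in the frame of tray_yellow between -0.06 and 0.06 m and z of wood_peg in the frame of tray_yellow between 0.001 and 0.0125 m and angle between wood_peg's own y axis and vertical between 1.45 and 1.69 rad and angle between the y axis of each of wood_peg, purple_peg and the x axis of tray_yellow, either way round below 0.26 rad and x of purple_peg in the frame of tray_yellow between -0.07 and 0.07 m and y of purple_peg in the frame of tray_yellow between -0.06 and 0.06 m and z of purple_peg in the frame of tray_yellow between 0.001 and 0.0125 m and angle between purple_peg's own y axis and vertical between 1.45 and 1.69 rad and x of blue_eraser in the frame of tray_white between -0.07 and 0.07 m and y of blue_eraser in the frame of tray_white between -0.06 and 0.06 m and z of blue_eraser in the frame of tray_white between 0.001 and 0.0125 m and angle between blue_eraser's own z axis and vertical below 0.2 rad); the robot touches nothing.
It fails at once if the pink mug is moved by more than 20 mm or tipped (distance of pink_mug from where it was at the start of the episode above 0.02 m or angle between pink_mug's own z axis and vertical above 0.3 rad).
It fails at once if the reed diffuser is moved by more than 20 mm or tipped (distance of reed_diffuser from where it was at the start of the episode above 0.02 m or angle between reed_diffuser's own z axis and vertical above 0.3 rad).
It also fails if it takes over 125 s, if anything falls off the work surface, if the arm or the gripper's body presses on something with over 40 N, if the wrist force passes 120 N, or if a joint passes its speed limit or range.

### The arm

A 6-joint arm with a two-finger parallel gripper is mounted at the origin on a cart in front of the work surface, level with it; the furniture and walls round the work are solid. World frame = base frame: x ahead of the robot, y to its left, z up, the work surface at z = 0. Lengths are in m, angles in rad, forces in N, time in s.
With the tool pointing down it reaches from about 0.35 to 0.925 m from the base axis. Payload 6.4 kg.
Tool frame: the origin (TCP) lies where the fingers leave the gripper's body, on its centre line; the fingertips stand 73 mm ahead of it and the grasp point (between the pads) lies 54 mm ahead of it; z points along the fingers, y is the line along which they close (so a half turn about z gives the same grasp; the last joint's range is limited). The gripper opens to 85 mm and grips with 20 to 120 N. Pads are 22 mm wide; open, the fingers measure 114 mm over their backs; the gripper's body (76 mm by 85 mm) begins 54 mm behind the grasp point. The pads swing forward as they close: fully open they stand 13 mm farther back than shut.
Start: joints at [1.033, 0.245, 1.558, -0, 1.339, -0.174], TCP at [0.231, 0.607, 0.304] pointing down, gripper open.
Joint ranges: [-3.13, 3.13], [-1.02, 2.26], [0.13, 2.54], [-0.95, 4.09], [0.21, 2.88], [-2.74, 2.74]. Speed limits (rad/s): [2.57, 2.57, 3.14, 3.14, 3.14, 3.14].

### API

Orientations are given as [roll, pitch, yaw] about the fixed x, y, z axes, in that order (R = Rz(yaw) Ry(pitch) Rx(roll)).
In Python, from workcell import manip gives the robot as it stands.
- The arm moves only by the shell command python3 -m jog 'ROWS'. ROWS is JSON, a list of rows, each a list of 7 numbers: the shift along the tool's x, y, z scaled (see below), then the turn, a rotation vector about the tool's x, y, z scaled (see below), then the closure, from -1 (fully open) to 1 (shut). In form: [[x, y, z, ax, ay, az, claw], ...]. A call has 1 to 5 rows; each row is the pose to reach, as a shift and turn from the pose commanded when the call began, along the tool's axes at that moment, turning the shorter way round; what a row does not reach only later rows make up. The controller multiplies each number of a shift by 150 mm and each number of a turn by 360 degrees. A row lasts 1/12 s, in which the tool goes at most 41.7 mm and 7.16 degrees, less where a joint would pass 70% of its speed; a pose out of reach is approached as far as the arm can. A call with a number of a shift or a turn outside -1 to 1 is refused whole. A call with a gripper value outside its range is refused whole. The fingers move at their own pace and stop on an object; the grip force is fixed at half the most. Time passes only in rows, so rows that repeat a pose let the fingers close. It gives the time, the measured TCP pose, the force, the opening and the grip force at its end, in the units of the state.
- manip.get_obs(): the state, without advancing time (a new reading comes with each control period).
- manip.snapshot(name): name is "scene" or "top" or "wrist"; returns the picture (400x640x3 uint8, blue, green, red); there is no depth.
- manip.get_calibration(name): a dict with "mtx" (3x3 intrinsics, pixels), "view" (4x4, takes a point from world to camera coordinates); the wrist camera has in their place "T_tool_cam" (4x4, takes a point from camera to tool coordinates, whose origin is the TCP and whose axes are the flange's). Camera axes: x right, y up, looking along -z (the intrinsics and any distortion apply to the point x, -y, -z); pixel columns grow to the right and rows downward; lengths in m; the calibration is good to about 2 mm. A picture is of the moment at which its call begins: read the wrist's pose just before it. get_calibration takes no time and is no camera call.
- manip.finish_job(): hands the job in; it is judged then, once.
The state is a dict: "time": time; "joints": joint angles; "joint_vel": joint speeds; "joint_torque": joint torques, N m; "position": TCP position; "ee_rot": TCP orientation; "contact_force": force on the tool from outside, world axes, zero at the start; "torque": the same for the moment, N m; "gripper_width": opening from 0.0 (shut) to 1.0 (fully open); "grip_force": force on a finger pad.
Only numpy, scipy, OpenCV 4.12 (cv2) and the standard library are available. Lean on these libraries where they do the work, as an engineer would, in place of code of your own. Each camera call takes 0.05 s, during which the arm holds its last target. There are 200 camera calls.

## Working session

There is one attempt and no reset: what is moved stays moved. The work goes in short steps, Python scripts to look and compute and a shell command to move; the robot and the scene stay as the last step left them, time stands still between calls to the robot, and variables do not carry over. Pictures are saved under pics/ and viewed, at most 14 in all, crops included, and the job is handed in when it is done.

```bash
mkdir -p pics; ls
python3 - <<'E'
from workcell import manip
import cv2
print(manip.get_obs())
for n in("scene","top"):
    cv2.imwrite(f"pics/{n}0.png",manip.snapshot(n)); c=manip.get_calibration(n); print(n,c)
print(manip.get_calibration("wrist"))
E
```

```text
pics
{'time': 0.0, 'joints': array([ 1.03290518e+00,  2.45800372e-01,  1.55902119e+00,  5.98012470e-05,
        1.33870320e+00, -1.74087785e-01]), 'joint_vel': array([ 4.60881173e-05, -2.47043414e-04,  4.60316025e-04,  9.24070930e-04,
       -4.20670780e-05,  2.18545864e-04]), 'joint_torque': array([ 1.05430918e-03, -4.29510427e+01, -3.26125181e+01, -1.47594851e-04,
        5.52407364e-03, -1.31207804e-05]), 'position': array([0.23104846, 0.60709952, 0.30278509]), 'ee_rot': array([-3.13969982e+00, -3.91952445e-04,  2.77777511e+00]), 'contact_force': array([-0.1622942 ,  0.13845036,  0.86940488]), 'torque': array([ 0.01388947, -0.00752252,  0.00116213]), 'grip_force': 0.0, 'gripper_width': 1.001780685737292}
scene {'mtx': array([[398.02580152,   0.        , 324.70027941],
       [  0.        , 398.02580152, 195.79374618],
       [  0.        ,   0.        ,   1.        ]]), 'view': array([[ 0.83784038, -0.54587349, -0.00675475, -0.49453521],
       [ 0.28715537,  0.43015312,  0.85586803, -0.16589296],
       [-0.46429009, -0.71902046,  0.51715016, -0.80141806],
       [ 0.        ,  0
[... 279 characters left out ...]
    [ 0.99066343,  0.01162158,  0.13583415, -0.56678163],
       [-0.13561828, -0.01769642,  0.99060311, -1.15524466],
       [ 0.        ,  0.        ,  0.        ,  1.        ]])}
{'mtx': array([[325.77602483,   0.        , 318.15818192],
       [  0.        , 325.77602483, 192.65879761],
       [  0.        ,   0.        ,   1.        ]]), 'T_tool_cam': array([[-9.06749298e-05,  9.46407167e-01,  3.22975953e-01,
         8.12661023e-02],
       [ 9.99999717e-01,  3.26837356e-04, -6.76973965e-04,
         1.11257351e-03],
       [-7.46253619e-04,  3.22975801e-01, -9.46406929e-01,
        -6.98701827e-02],
       [ 0.00000000e+00,  0.00000000e+00,  0.00000000e+00,
         1.00000000e+00]])}
```

View pics/top0.png

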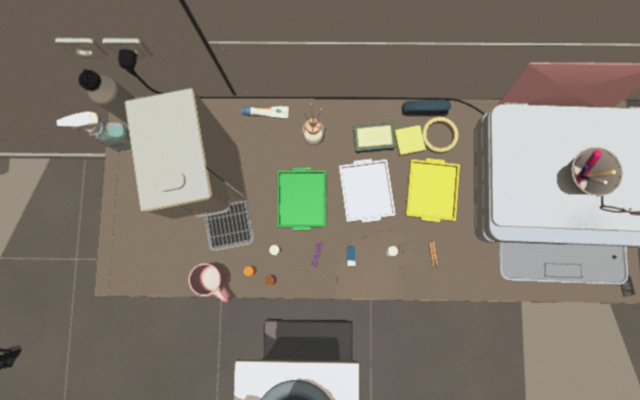

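View pics/scene0.png

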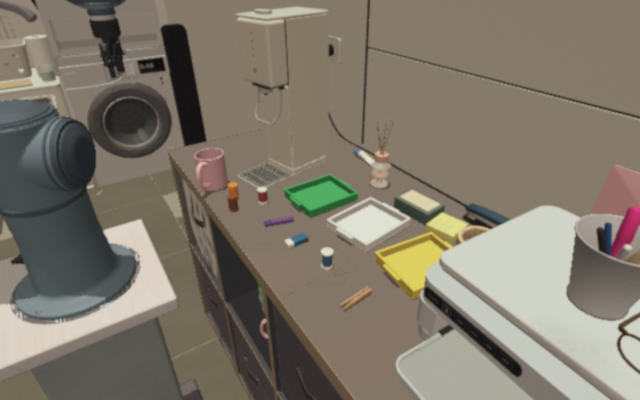

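The top view shows:
- **Trays:** green (302,199), white (367,190), yellow (433,190).
- **Pegs and eraser:** purple peg (317,254), brown peg (433,253), eraser (351,256).
- **Spool candidates:** pale-topped at (275,250) and (393,251), orange at (249,271), brown at (269,281). The scene view shows red thread on (262,195), which matches top (275,250), and blue thread on (327,259), which matches top (393,251).

I'll confirm this in an enlarged crop and measure.

```bash
cat > h.py <<'E'
import numpy as np, cv2
from workcell import manip
def cam(n):
    c=manip.get_calibration(n); V=c["view"] if "view" in c else None
    if V is None:
        from scipy.spatial.transform import Rotation as R
        o=manip.get_obs(); T=np.eye(4); T[:3,:3]=R.from_euler("xyz",o["ee_rot"]).as_matrix(); T[:3,3]=o["position"]
        V=np.linalg.inv(T@c["T_tool_cam"])
    return c["mtx"],V
def cast(C,uv,z):
    M,V=C; d=np.linalg.inv(M)@[uv[0],uv[1],1]; d=V[:3,:3].T@(d*[1,-1,-1]); p=-V[:3,:3].T@V[:3,3]
    return p+d*(z-p[2])/d[2]
def proj(C,P):
    M,V=C; q=M@((V@[*P,1])[:3]*[1,-1,-1]); return q[:2]/q[2]
def blobs(hsv,lo,hi,roi,amin=8):
    x0,y0,x1,y1=roi; m=np.zeros(hsv.shape[:2],np.uint8)
    m[y0:y1,x0:x1]=cv2.inRange(hsv,np.array(lo),np.array(hi))[y0:y1,x0:x1]
    cs,_=cv2.findContours(m,cv2.RETR_EXTERNAL,cv2.CHAIN_APPROX_NONE)
    return [c for c in cs if cv2.contourArea(c)>=amin]
def world_rect(C,c,z):
    P=np.array([cast(C,p[0],z)[:2] for p in c]); r=cv2.minAreaRect(P.astype(np.float32)*1000)
    (x,y),(w,h),a=r
    if w<h: w,h,a=h,w,a+90
    return np.round([x,y,w,h,(a+90)%180-90],1)   # centre mm, long, short, angle of long side deg
E
python3 - <<'E'
from h import *
t=cv2.imread("pics/top0.png");s=cv2.imread("pics/scene0.png")
a=cv2.resize(t[235:295,180:460],None,fx=2.8,fy=2.8,interpolation=cv2.INTER_CUBIC)
b=cv2.resize(s[145:320,170:400],None,fx=2.3,fy=2.3,interpolation=cv2.INTER_CUBIC)
W=784;o=np.zeros((a.shape[0]+b.shape[0],W,3),np.uint8);o[:a.shape[0],:a.shape[1]]=a[:,:W];o[a.shape[0]:,:b.shape[1]]=b
cv2.imwrite("pics/crop1.png",o)
C=cam("top");h=cv2.cvtColor(t,cv2.COLOR_BGR2HSV)
def show(n,lo,hi,roi,z):
    for c in blobs(h,lo,hi,roi): print(n,world_rect(C,c,z),cv2.contourArea(c))
show("green",(50,120,60),(75,255,255),(265,150,340,240),.022)
show("yellow",(22,150,120),(35,255,255),(395,150,470,230),.022)
show("white",(0,0,170),(180,60,255),(330,150,400,230),.022)
show("purple",(125,60,30),(160,255,255),(300,235,335,275),.012)
show("wood",(3,110,80),(22,255,255),(420,235,450,275),.012)
show("eraserB",(90,110,40),(125,255,255),(340,240,362,275),.012)
show("eraserW",(0,0,150),(180,80,255),(340,240,362,275),.012)
show("redS",(0,0,140),(180,100,255),(265,240,285,260),.040)
show("blueS",(0,0,140),(180,100,255),(383,240,405,262),.040)
show("orange",(3,150,90),(22,255,255),(235,260,262,282),.04)
show("brown",(0,150,30),(22,255,255),(260,272,282,292),.04)
E
```

```text
green [571.7  -6.5 158.6 125.2   1.5] 2620.5
yellow [ 600.7 -351.8  156.2  128.6   -5.6] 2656.5
white [ 596.5 -178.4  167.4  131.4    8.4] 2828.5
purple [428.8 -48.8  57.4  11.7 -14.8] 61.0
wood [ 432.3 -352.3   58.5   13.2    7.7] 73.0
eraserB [ 4.295e+02 -1.386e+02  3.130e+01  1.580e+01  3.000e-01] 66.5
eraserW [ 403.5 -140.    23.6   15.6  -89.2] 43.0
redS [433.9  62.1  30.7  28.5   0.8] 98.5
blueS [ 437.2 -241.6   54.    33.9  -12.8] 137.0
orange [380.8 123.5  25.7  22.8 -88.1] 70.0
brown [357.6  68.9  20.5  15.1 -89.2] 40.0
```

View pics/crop1.png

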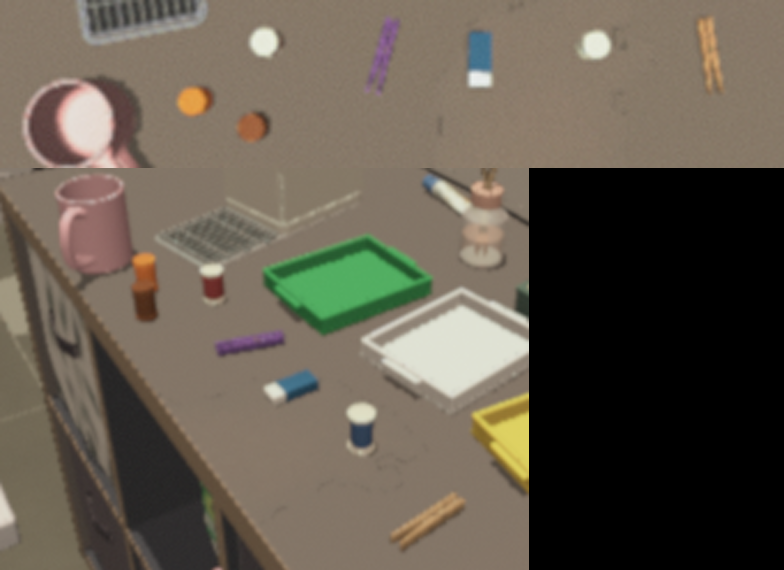

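The crop confirms the targets. The red spool is the pale-topped one at top (275,250), and the blue one is at (393,251). The plain orange (249,271) and brown (269,281) ones are look-alikes. Now I'll swing round the machine, keeping a short radius.

```bash
R='[-0.49,-0.933,0,0,0,-0.058,-1]'; 
python3 -m jog '[[-0.49,-0.933,0,0,0,-0.058,-1],[-0.49,-0.933,0,0,0,-0.058,-1],[-0.49,-0.933,0,0,0,-0.058,-1],[-0.49,-0.933,0,0,0,-0.058,-1],[-0.49,-0.933,0,0,0,-0.058,-1]]'; python3 -c "
from workcell import manip;o=manip.get_obs();print(o['position'],o['ee_rot'],o['joints'])"
```

```text
time: 0.52
position: [0.2498, 0.4462, 0.3023]
ee_rot: [-3.138, -0.002, 3.139]
contact_force: [0.2, -0.1, 0.2]
gripper_width: 1.002
grip_force: 0.0
[0.24982336 0.44622075 0.30231626] [-3.13793702e+00 -1.73453210e-03  3.13927745e+00] [ 8.38826066e-01 -8.09048816e-02  1.90759241e+00 -1.18128037e-03
  1.31878648e+00 -7.29361457e-01]
```

```bash
python3 -m jog '[[-0.333,-1,0,0,0,0,-1],[-0.333,-1,0,0,0,0,-1],[-0.333,-1,0,0,0,0,-1],[-0.333,-1,0,0,0,0,-1],[-0.333,-1,0,0,0,0,-1]]' | sed -n 1,3p
python3 -m jog '[[-0.2,-0.933,0,0,0,0,-1],[-0.2,-0.933,0,0,0,0,-1],[-0.2,-0.933,0,0,0,0,-1],[-0.2,-0.933,0,0,0,0,-1],[-0.2,-0.933,0,0,0,0,-1]]' | sed -n 1,3p
python3 -m jog '[[-0.4,-0.667,0,0,0,0,-1],[-0.4,-0.667,0,0,0,0,-1],[-0.4,-0.667,0,0,0,0,-1],[-0.4,-0.667,0,0,0,0,-1],[-0.4,-0.667,0,0,0,0,-1]]'
python3 - <<'E'
from h import *
np.save("C1.npy",np.array(cam("wrist"),dtype=object),allow_pickle=True)
cv2.imwrite("pics/w1.png",manip.snapshot("wrist"))
E
```

```text
time: 0.93
position: [0.3015, 0.2971, 0.3036]
ee_rot: [-3.14, 0.001, 3.136]
time: 1.35
position: [0.331, 0.1585, 0.304]
ee_rot: [-3.141, 0.001, 3.137]
time: 1.77
position: [0.391, 0.0604, 0.3037]
ee_rot: [3.141, -0.001, 3.14]
contact_force: [0.0, -0.2, 0.7]
gripper_width: 1.001
grip_force: 0.0
```

View pics/w1.png

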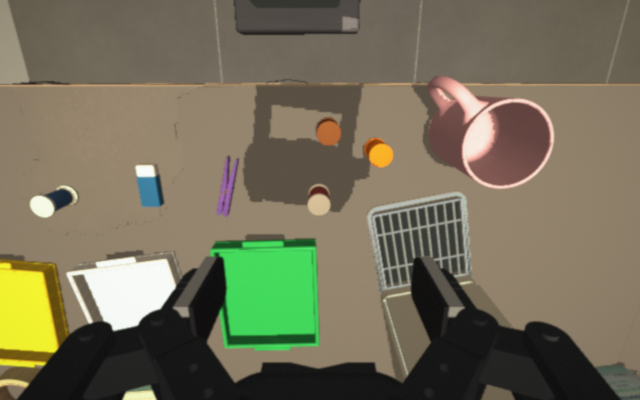

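The wrist view shows the red spool's disc at (319,204), purple peg (228,186), eraser (149,186), blue spool's disc (42,206) and the green tray rim (216–318, 240–346). I'll measure these from here.

```bash
cat >> h.py <<'E'
def meas(t,C,n,lo,hi,roi,z,amin=30):
    h=cv2.cvtColor(t,cv2.COLOR_BGR2HSV)
    for c in blobs(h,lo,hi,roi,amin):
        (u,v),r=cv2.minEnclosingCircle(c); print(n,world_rect(C,c,z),"px",round(u),round(v),round(r,1),cv2.contourArea(c))
E
python3 - <<'E'
from h import *
C=np.load("C1.npy",allow_pickle=True);t=cv2.imread("pics/w1.png")
h=cv2.cvtColor(t,cv2.COLOR_BGR2HSV);print(h[205,319],h[190,319],h[206,42],h[195,60],h[300,270],h[243,260])
meas(t,C,"redtop",(5,20,115),(25,120,255),(305,185,335,220),.04)
meas(t,C,"bluetop",(10,0,130),(60,90,255),(25,190,60,222),.04)
meas(t,C,"purple",(125,50,30),(160,255,255),(205,145,245,225),.012,60)
meas(t,C,"eraB",(90,110,30),(125,255,255),(130,150,170,215),.012)
meas(t,C,"eraW",(0,0,180),(180,60,255),(130,155,170,185),.012)
meas(t,C,"green",(50,120,30),(75,255,255),(205,225,330,360),.022,500)
meas(t,C,"white",(0,0,150),(180,60,255),(65,245,190,360),.022,300)
E
```

```text
[ 18  76 215] [  2 167  84] [ 35  19 249] [105 121  55] [ 65 178 218] [ 65 172 219]
redtop [439.4  62.6  32.3  30.6  89.9] px 320 210 17.1 596.0
redtop [419.5  61.5  22.7   9.1  89.9] px 318 192 10.5 41.5
bluetop [ 438.2 -244.8   41.2   36.4   89.9] px 42 206 23.0 859.0
purple [426.2 -45.5  72.2  14.1 -14.8] px 226 186 29.1 528.0
eraB [ 4.310e+02 -1.358e+02  3.460e+01  2.440e+01 -1.000e-01] px 148 192 17.1 534.0
eraW [ 406.  -137.5   21.7   13.    89.9] px 144 170 10.5 195.5
green [ 5.723e+02 -4.800e+00  1.654e+02  1.303e+02  4.000e-01] px 267 294 72.5 10148.0
white [ 565.8 -183.4  132.8  104.   -81.6] px 120 280 55.4 4991.0
```

Run:
```python
from h import *
C=np.load("C1.npy",allow_pickle=True);t=cv2.imread("pics/w1.png")
g=t[180:225,295:345]; cv2.imwrite("pics/w1c.png",np.hstack([cv2.resize(g,None,fx=8,fy=8,interpolation=cv2.INTER_CUBIC),cv2.resize(t[180:225,20:70],None,fx=8,fy=8,interpolation=cv2.INTER_CUBIC)]))
for p in[(319,204),(42,206)]:print(cast(C,p,.04))
```

```text
[0.43679649 0.06199325 0.04      ]
[ 0.43848972 -0.24162064  0.04      ]
```

View pics/w1c.png

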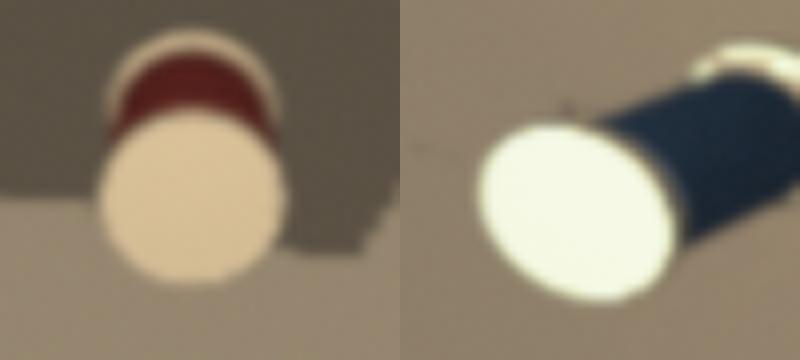

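The red disc's centre is (319.1,204.6), which puts the spool at about (0.436, 0.062). I'll grasp it.

```bash
python3 -m jog '[[-0.3,0.01,0,0,0,0,-0.1],[-0.3,0.01,1,0,0,0,-0.1],[-0.3,0.01,1,0,0,0,-0.1],[-0.3,0.01,1,0,0,0,-0.1],[-0.3,0.01,1,0,0,0,-0.1]]' | sed -n 1,6p
python3 -m jog '[[0,0,0.3,0,0,0,-0.1],[0,0,0.51,0,0,0,-0.1],[0,0,0.51,0,0,0,-0.1],[0,0,0.51,0,0,0,-0.1]]'
python3 -m jog '[[0,0,0,0,0,0,1],[0,0,0,0,0,0,1],[0,0,0,0,0,0,1],[0,0,0,0,0,0,1],[0,0,0,0,0,0,1]]'
```

```text
time: 2.23
position: [0.4327, 0.0643, 0.1498]
ee_rot: [3.141, -0.006, -3.138]
contact_force: [-0.8, -0.1, 0.2]
gripper_width: 0.552
grip_force: 0.0
time: 2.57
position: [0.4341, 0.0638, 0.0762]
ee_rot: [3.141, -0.004, -3.139]
contact_force: [0.2, 0.0, 0.7]
gripper_width: 0.549
grip_force: 0.0
time: 2.98
position: [0.4364, 0.0623, 0.0789]
ee_rot: [3.141, 0.003, -3.141]
contact_force: [-0.3, 1.4, 5.8]
gripper_width: 0.24
grip_force: 58.5
```

```bash
python3 -m jog '[[0,0,-0.25,0,0,0,1],[0,0,-0.5,0,0,0,1],[-0.56,-0.23,-0.5,0,0,0,1],[-0.56,-0.23,-0.5,0,0,0,1],[-0.56,-0.23,-0.5,0,0,0,1]]' | sed -n 2,6p
python3 -m jog '[[-0.56,-0.22,0,0,0,0,1],[-0.56,-0.22,0,0,0,0,1],[-0.56,-0.22,0,0,0,0,1],[-0.56,-0.22,0,0,0,0,1],[-0.56,-0.22,0,0,0,0,1]]'
python3 -m jog '[[0,0,0.2,0,0,0,1],[0,0,0.35,0,0,0,1],[0,0,0.43,0,0,0,1],[0,0,0.46,0,0,0,1],[0,0,0.46,0,0,0,1]]'
```

```text
position: [0.5247, 0.0252, 0.1561]
ee_rot: [-3.139, 0.01, 3.141]
contact_force: [0.3, -0.0, -0.6]
gripper_width: 0.24
grip_force: 58.6
time: 3.82
position: [0.6027, -0.0052, 0.1519]
ee_rot: [3.141, -0.002, -3.141]
contact_force: [-1.4, 0.5, -0.3]
gripper_width: 0.242
grip_force: 58.6
time: 4.23
position: [0.6028, -0.0047, 0.0837]
ee_rot: [3.141, -0.0, -3.14]
contact_force: [0.0, 0.7, -0.3]
gripper_width: 0.237
grip_force: 58.9
```

```bash
python3 -m jog '[[0,0,0,0,0,0,0],[0,0,0,0,0,0,-0.1],[0,0,0,0,0,0,-0.1],[0,0,-0.15,0,0,0,-0.1],[0,0,-0.4,0,0,0,-0.1]]'
python3 -m jog '[[0,0,-0.25,0,0,0,-0.1],[0.5,-0.5,-0.25,0,0,0,-0.1],[1,-0.9,-0.25,0,0,0,-0.1],[1,-1,-0.25,0,0,0,-0.1],[1,-1,-0.25,0,0,0,-0.1]]'
python3 -m jog '[[0.12,-0.58,0.2,0,0,0,-0.1],[0.12,-0.58,0.2,0,0,0,-0.1],[0.12,-0.58,0.2,0,0,0,-0.1],[0.12,-0.58,0.2,0,0,0,-0.1]]'
python3 - <<'E'
from h import *
np.save("C2.npy",np.array(cam("wrist"),dtype=object),allow_pickle=True)
t=manip.snapshot("wrist");cv2.imwrite("pics/w2.png",t)
E
```

```text
time: 4.65
position: [0.6002, -0.0046, 0.1397]
ee_rot: [3.14, -0.01, -3.141]
contact_force: [0.8, -0.6, 0.0]
gripper_width: 0.55
grip_force: 0.0
time: 5.07
position: [0.4835, -0.1229, 0.1813]
ee_rot: [-3.141, 0.001, -3.14]
contact_force: [0.5, -0.8, 0.5]
gripper_width: 0.55
grip_force: 0.0
time: 5.4
position: [0.466, -0.2114, 0.1503]
ee_rot: [3.141, -0.001, 3.138]
contact_force: [-0.9, -0.1, 0.9]
gripper_width: 0.546
grip_force: 0.0
```

View pics/w2.png

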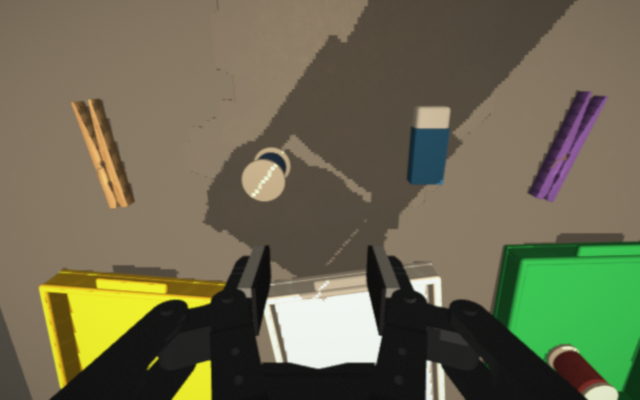

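The blue spool's disc is at (264,181), the eraser at (428,145), pegs at (102,152) and (568,147). The red spool (580,372) leans away from the nadir as an upright one should.

Run:
```python
from h import *
C=np.load("C2.npy",allow_pickle=True);t=cv2.imread("pics/w2.png")
print(cast(C,(264,181),.04))
meas(t,C,"purple",(125,40,20),(165,255,255),(520,80,615,210),.012,200)
meas(t,C,"wood",(5,110,80),(22,255,255),(60,90,140,215),.012,200)
meas(t,C,"eraB",(90,110,20),(125,255,255),(395,100,460,195),.012,100)
h=cv2.cvtColor(t,cv2.COLOR_BGR2HSV);print(h[116,432],h[116,475])
```

```text
[ 0.43921283 -0.24201556  0.04      ]
purple [426.3 -51.   71.2  19.5 -14.7] px 568 145 61.7 3098.5
wood [ 430.4 -349.8   71.3   18.4    7.2] px 100 154 58.9 2571.0
eraB [ 4.313e+02 -1.397e+02  3.650e+01  2.330e+01 -1.000e-01] px 429 156 32.7 1836.5
[ 19  59 204] [ 18  67 140]
```

```bash
python3 -m jog '[[0.18,-0.2,0,0,0,0,-0.1],[0.18,-0.2,0,0,0,0,-0.1],[0.18,-0.2,0.25,0,0,0,-0.1],[0.18,-0.2,0.49,0,0,0,-0.1],[0.18,-0.2,0.49,0,0,0,-0.1]]'
python3 -m jog '[[0,0,0,0,0,0,1],[0,0,0,0,0,0,1],[0,0,0,0,0,0,1],[0,0,0,0,0,0,1]]'
```

```text
time: 5.87
position: [0.437, -0.2351, 0.0716]
ee_rot: [3.133, -0.01, -3.14]
contact_force: [-1.3, 1.3, -1.8]
gripper_width: 0.546
grip_force: 0.0
time: 6.2
position: [0.4416, -0.2401, 0.0798]
ee_rot: [-3.139, 0.003, -3.14]
contact_force: [-0.3, -0.2, 0.3]
gripper_width: 0.237
grip_force: 58.0
```

```bash
python3 -m jog '[[0,0,-0.25,0,0,0,1],[0,0,-0.5,0,0,0,1],[-0.2,0.4,-0.5,0,0,0,1],[-0.3,0.7,-0.5,0,0,0,1],[-0.3,0.7,-0.5,0,0,0,1]]' | sed -n 2,6p
python3 -m jog '[[-0.36,0.87,0,0,0,0,1],[-0.36,0.87,0,0,0,0,1],[-0.36,0.87,0,0,0,0,1],[-0.36,0.87,0,0,0,0,1],[-0.36,0.87,0,0,0,0,1]]'
python3 -m jog '[[0,0,0.15,0,0,0,1],[0,0,0.3,0,0,0,1],[0,0,0.43,0,0,0,1],[0,0,0.46,0,0,0,1],[0,0,0.46,0,0,0,1]]'
```

```text
position: [0.4866, -0.1332, 0.1553]
ee_rot: [-3.14, 0.005, 3.142]
contact_force: [0.5, -0.1, -0.8]
gripper_width: 0.237
grip_force: 58.2
time: 7.03
position: [0.5404, -0.0007, 0.1543]
ee_rot: [-3.141, 0.004, -3.136]
contact_force: [0.2, 0.5, 0.4]
gripper_width: 0.236
grip_force: 58.2
time: 7.45
position: [0.5391, -0.0047, 0.0839]
ee_rot: [-3.141, -0.0, 3.141]
contact_force: [0.7, 0.1, -0.2]
gripper_width: 0.239
grip_force: 58.9
```

```bash
python3 -m jog '[[0,0,0,0,0,0,0],[0,0,0,0,0,0,-0.1],[0,0,0,0,0,0,-0.1],[0,0,-0.2,0,0,0,-0.1],[0,0,-0.45,0,0,0,-0.1]]' | sed -n 2,6p
python3 -m jog '[[0.2,-0.08,-0.1,0,0,0.015,-0.1],[0.5,-0.2,-0.1,0,0,0.03,-0.1],[0.76,-0.29,0,0,0,0.041,-0.1],[0.76,-0.29,0,0,0,0.041,-0.1],[0.76,-0.29,0,0,0,0.041,-0.1]]'
python3 - <<'E'
from h import *
C=cam("wrist");t=manip.snapshot("wrist");cv2.imwrite("pics/w3.png",t)
meas(t,C,"purple",(125,40,20),(165,255,255),(0,0,640,400),.012,300)
print(manip.get_obs()["position"])
E
```

```text
position: [0.5366, -0.0036, 0.1489]
ee_rot: [3.14, -0.007, -3.141]
contact_force: [0.3, -0.8, -0.6]
gripper_width: 0.55
grip_force: 0.0
time: 8.28
position: [0.4222, -0.0474, 0.1498]
ee_rot: [3.141, -0.003, 2.883]
contact_force: [0.3, -0.0, -0.3]
gripper_width: 0.555
grip_force: 0.0
purple [426.3 -46.7  72.5  13.2 -14.7] px 320 210 49.7 1373.5
[ 0.4244127  -0.04764839  0.15103142]
```

View pics/w3.png

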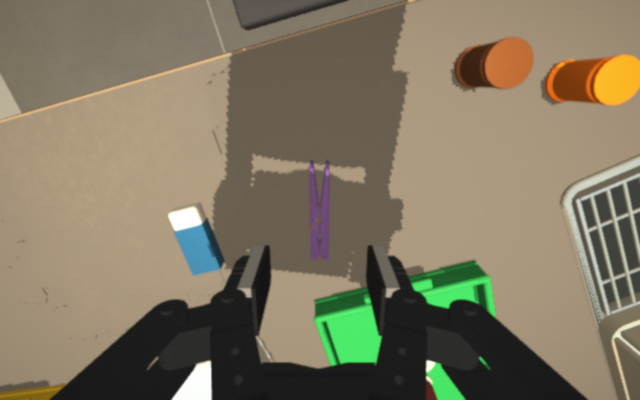

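The peg (320,210) is aligned and centred between the fingers. I'll lower and grip.

```bash
python3 -m jog '[[0,0.006,0.2,0,0,0,-0.1],[0,0.006,0.35,0,0,0,-0.1],[0,0.006,0.46,0,0,0,-0.1],[0,0.006,0.49,0,0,0,-0.1],[0,0.006,0.49,0,0,0,-0.1]]' | sed -n 2,6p
python3 -m jog '[[0,0,0,0,0,0,1],[0,0,0,0,0,0,1],[0,0,0,0,0,0,1],[0,0,0,0,0,0,1],[0,0,0,0,0,0,1]]'
```

```text
position: [0.4259, -0.0464, 0.0769]
ee_rot: [3.141, -0.001, 2.886]
contact_force: [-0.5, -0.5, 0.2]
gripper_width: 0.55
grip_force: 0.0
time: 9.17
position: [0.4265, -0.0469, 0.079]
ee_rot: [-3.141, 0.003, 2.885]
contact_force: [-1.1, 0.7, 5.8]
gripper_width: 0.145
grip_force: 59.0
```

```bash
python3 -m jog '[[0,0,-0.25,0,0,0,1],[0,0,-0.5,0,0,-0.01,1],[0,0,-0.54,0,0,-0.025,1],[0,0,-0.54,0,0,-0.025,1]]' | sed -n 2,6p
python3 -m jog '[[-0.68,-0.89,0,0,0,0,1],[-0.68,-0.89,0,0,0,0,1],[-0.68,-0.89,0,0,0,0,1],[-0.68,-0.89,0,0,0,0,1],[-0.68,-0.89,0,0,0,0,1]]' | sed -n 2,3p
python3 -m jog '[[-0.68,-0.89,0,0,0,0,1],[-0.68,-0.89,0,0,0,0,1],[-0.68,-0.89,0,0,0,0,1],[-0.68,-0.89,0,0,0,0,1],[-0.68,-0.89,0,0,0,0,1]]'
python3 - <<'E'
from h import *
C=cam("wrist");t=manip.snapshot("wrist");cv2.imwrite("pics/w4.png",t)
C2=cam("top");t2=manip.snapshot("top");cv2.imwrite("pics/t4.png",t2)
meas(t,C,"yel",(22,120,40),(35,255,255),(0,0,640,400),.022,300)
print(manip.get_obs()["position"],manip.get_obs()["joints"])
E
```

```text
position: [0.4273, -0.0474, 0.162]
ee_rot: [-3.139, 0.008, 3.043]
contact_force: [-1.0, -0.1, 0.1]
gripper_width: 0.147
grip_force: 58.8
position: [0.5159, -0.195, 0.158]
ee_rot: [-3.139, 0.002, 3.035]
time: 10.33
position: [0.6031, -0.3379, 0.1567]
ee_rot: [-3.14, 0.001, 3.036]
contact_force: [-0.2, -0.5, 1.1]
gripper_width: 0.141
grip_force: 58.8
yel [ 598.2 -352.4  159.2  130.3   -5.6] px 292 190 144.0 34569.5
[ 0.60112753 -0.33324381  0.15630268] [-6.70787668e-01  4.83825083e-01  1.53737732e+00  1.35307453e-04
  1.12316916e+00 -2.13855198e+00]
```

View pics/w4.png

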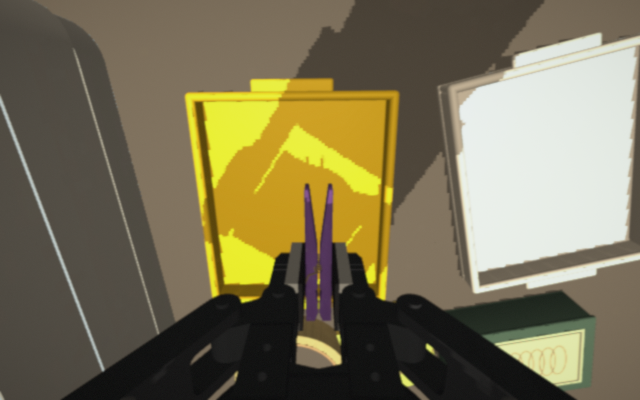

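Run:
```python
from h import *
C=cam("wrist")
for p in [(110,100),(140,200),(172,310)]:
    print(p,[cast(C,p,z).round(3)[:2] for z in (0,.1)])
T=cam("top")
for p in [(477,230),(484,115),(490,108)]: print(p,[cast(T,p,z).round(3)[:2] for z in (0,.1,.2)])
```

```text
(110, 100) [array([ 0.518, -0.463]), array([ 0.519, -0.402])]
(140, 200) [array([ 0.589, -0.463]), array([ 0.559, -0.402])]
(172, 310) [array([ 0.687, -0.464]), array([ 0.614, -0.402])]
(477, 230) [array([ 0.495, -0.474]), array([ 0.488, -0.441]), array([ 0.48 , -0.409])]
(484, 115) [array([ 0.812, -0.503]), array([ 0.779, -0.468]), array([ 0.745, -0.434])]
(490, 108) [array([ 0.832, -0.52 ]), array([ 0.797, -0.484]), array([ 0.762, -0.448])]
```

The side machine's wall is at y≈-0.463, which leaves enough clearance. I'll set the purple peg down on the tray's +y side.

```bash
python3 -m jog '[[0,0.037,0.15,0,0,0,1],[0,0.037,0.3,0,0,0,1],[0,0.037,0.43,0,0,0,1],[0,0.037,0.482,0,0,0,1],[0,0.037,0.482,0,0,0,1]]' | sed -n 2,6p
python3 -m jog '[[0,0,0,0,0,0,0.6],[0,0,0,0,0,0,0.4],[0,0,0,0,0,0,0.4],[0,0,0,0,0,0,0.4]]'
```

```text
position: [0.6008, -0.3249, 0.0846]
ee_rot: [3.139, -0.004, 3.042]
contact_force: [0.1, -0.9, 0.5]
gripper_width: 0.143
grip_force: 58.8
time: 11.18
position: [0.6022, -0.3269, 0.0866]
ee_rot: [-3.141, 0.001, 3.042]
contact_force: [-0.5, -1.0, -0.9]
gripper_width: 0.296
grip_force: 0.0
```

```bash
python3 -m jog '[[0,0,-0.2,0,0,0,0.4],[0,0,-0.45,0,0,0,0.4],[0.25,0,-0.45,0,0,0,-0.1],[0.5,0,-0.45,0,0,0,-0.1],[0.5,0,-0.45,0,0,0,-0.1]]' | sed -n 2,3p
python3 -m jog '[[0.3,-0.15,0,0,0,-0.018,-0.1],[0.5,-0.27,0,0,0,-0.036,-0.1],[0.62,-0.27,0,0,0,-0.036,-0.1],[0.62,-0.27,0,0,0,-0.036,-0.1],[0.62,-0.27,0,0,0,-0.036,-0.1]]'
python3 - <<'E'
from h import *
C=cam("wrist");t=manip.snapshot("wrist");cv2.imwrite("pics/w5.png",t)
meas(t,C,"wood",(5,110,80),(22,255,255),(230,120,400,280),.012,200)
print(manip.get_obs()["position"],manip.get_obs()["joints"])
E
```

```text
position: [0.5216, -0.317, 0.1513]
ee_rot: [3.137, -0.007, 3.04]
time: 12.02
position: [0.4302, -0.3508, 0.1538]
ee_rot: [-3.142, 0.0, -3.017]
contact_force: [0.6, -0.1, 0.1]
gripper_width: 0.547
grip_force: 0.0
wood [ 429.5 -353.8   71.8   13.     7.6] px 314 200 49.2 1312.0
[ 0.43104457 -0.3508212   0.15399519] [-8.87247221e-01  2.14507221e-01  1.89378572e+00  2.80649184e-04
  1.03237914e+00 -2.58362717e+00]
```

View pics/w5.png

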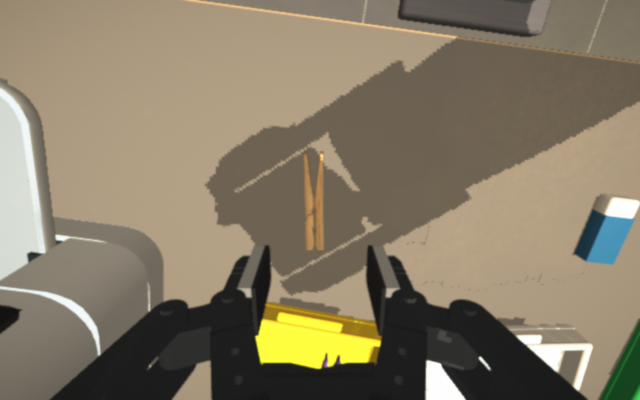

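The wood peg (314,200) is aligned, offset 3 mm in y. I'll lower and grip.

```bash
python3 -m jog '[[0,-0.02,0.2,0,0,0,-0.1],[0,-0.02,0.35,0,0,0,-0.1],[0,-0.02,0.46,0,0,0,-0.1],[0,-0.02,0.5,0,0,0,-0.1],[0,-0.02,0.5,0,0,0,-0.1]]' | sed -n 2,6p
python3 -m jog '[[0,0,0,0,0,0,1],[0,0,0,0,0,0,1],[0,0,0,0,0,0,1],[0,0,0,0,0,0,1],[0,0,0,0,0,0,1]]'
```

```text
position: [0.4315, -0.3526, 0.077]
ee_rot: [3.139, -0.002, -3.014]
contact_force: [-0.2, 0.1, -0.9]
gripper_width: 0.554
grip_force: 0.0
time: 12.9
position: [0.4322, -0.3544, 0.0803]
ee_rot: [-3.139, 0.002, -3.015]
contact_force: [0.9, 1.4, 6.3]
gripper_width: 0.144
grip_force: 59.0
```

```bash
python3 -m jog '[[0,0,-0.25,0,0,0,1],[0,0,-0.5,0,0,0.01,1],[0,0,-0.5,0,0,0.03,1],[0,0,-0.5,0,0,0.036,1],[0,0,-0.5,0,0,0.036,1]]' | sed -n 2,6p
python3 -m jog '[[-0.25,0,0,0,0,0,1],[-0.55,0,0,0,0,0,1],[-0.8,0,0,0,0,0,1],[-1,0.01,0,0,0,0,1],[-1,0.01,0,0,0,0,1]]' | sed -n 2,3p
python3 -m jog '[[-0.1,0,0,0,0,0,1],[-0.1,0,0,0,0,0,1],[-0.1,0,0,0,0,0,1]]'
```

```text
position: [0.4315, -0.3539, 0.1548]
ee_rot: [-3.14, 0.001, 3.041]
contact_force: [-0.5, -0.8, -0.5]
gripper_width: 0.142
grip_force: 58.7
position: [0.5849, -0.3668, 0.1534]
ee_rot: [-3.141, 0.003, 3.046]
time: 13.98
position: [0.5952, -0.3683, 0.1529]
ee_rot: [3.141, -0.001, 3.043]
contact_force: [-0.8, 0.6, -0.7]
gripper_width: 0.142
grip_force: 58.7
```

```bash
python3 -m jog '[[0,0,0.15,0,0,0,1],[0,0,0.3,0,0,0,1],[0,0,0.42,0,0,0,1],[0,0,0.455,0,0,0,1],[0,0,0.455,0,0,0,1]]' | sed -n 2,6p
python3 -m jog '[[0,0,0,0,0,0,0.6],[0,0,0,0,0,0,0.4],[0,0,0,0,0,0,0.4],[0,0,-0.2,0,0,0,0.4],[0,0,-0.45,0,0,0,0.4]]' | sed -n 2,6p
python3 -m jog '[[0.1,0.1,-0.1,0,0,0,0.4],[0.3,0.35,-0.1,0,0,0,0],[0.5,0.55,-0.1,0,0,0,-0.1],[0.66,0.71,-0.1,0,0,0,-0.1],[0.66,0.71,-0.1,0,0,0,-0.1]]' | sed -n 2,3p
python3 -m jog '[[0.66,0.71,0.1,0,0,-0.016,-0.1],[0.66,0.71,0.1,0,0,-0.016,-0.1],[0.66,0.71,0.1,0,0,-0.016,-0.1],[0.66,0.71,0.1,0,0,-0.016,-0.1],[0.66,0.71,0.1,0,0,-0.016,-0.1]]'
python3 - <<'E'
from h import *
C=cam("wrist");t=manip.snapshot("wrist");cv2.imwrite("pics/w6.png",t)
meas(t,C,"eraB",(90,110,20),(125,255,255),(230,80,410,280),.012,100)
meas(t,C,"eraW",(0,0,170),(180,50,255),(230,80,410,240),.012,100)
cv2.imwrite("pics/t6.png",manip.snapshot("top"))
print(manip.get_obs()["position"],manip.get_obs()["joints"])
E
```

```text
position: [0.5942, -0.3684, 0.085]
ee_rot: [3.14, -0.002, 3.041]
contact_force: [1.3, -0.0, 0.0]
gripper_width: 0.137
grip_force: 58.7
position: [0.5933, -0.3669, 0.1492]
ee_rot: [3.136, -0.007, 3.042]
contact_force: [0.2, -0.4, 0.2]
gripper_width: 0.302
grip_force: 0.0
position: [0.5013, -0.2454, 0.1637]
ee_rot: [3.134, -0.011, 3.044]
time: 15.65
position: [0.4164, -0.1332, 0.1511]
ee_rot: [3.139, -0.004, -3.139]
contact_force: [-0.3, 0.3, -1.5]
gripper_width: 0.552
grip_force: 0.0
eraB [ 4.322e+02 -1.389e+02  3.550e+01  2.020e+01  4.000e-01] px 308 227 26.9 1298.5
eraW [ 407.3 -139.    17.1   11.5  -89.9] px 308 194 14.6 396.0
[ 0.41979307 -0.13664074  0.15322916] [-5.72539325e-01 -4.84408737e-02  2.17868126e+00 -1.29017903e-04
  1.00997739e+00 -2.14471405e+00]
```

View pics/w6.png

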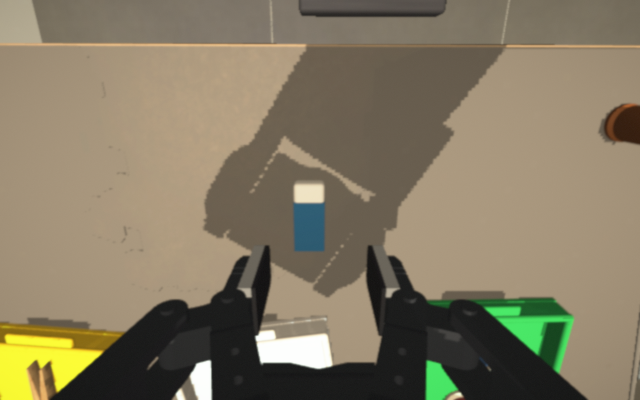

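The eraser (309,216) lies straight, with its centre at about (0.425, -0.139). I'll lower and grip.

```bash
python3 -m jog '[[-0.03,-0.01,0.2,0,0,0,-0.1],[-0.03,-0.01,0.35,0,0,0,-0.1],[-0.03,-0.01,0.46,0,0,0,-0.1],[-0.03,-0.01,0.49,0,0,0,-0.1],[-0.03,-0.01,0.49,0,0,0,-0.1]]' | sed -n 2,6p
python3 -m jog '[[0,0,0,0,0,0,1],[0,0,0,0,0,0,1],[0,0,0,0,0,0,1],[0,0,0,0,0,0,1],[0,0,0,0,0,0,1]]'
```

```text
position: [0.4245, -0.139, 0.0786]
ee_rot: [3.141, -0.002, 3.141]
contact_force: [0.8, 0.4, -0.6]
gripper_width: 0.551
grip_force: 0.0
time: 16.58
position: [0.4256, -0.1393, 0.081]
ee_rot: [-3.139, 0.003, -3.141]
contact_force: [0.3, -1.3, 6.2]
gripper_width: 0.218
grip_force: 58.9
```

```bash
python3 -m jog '[[0,0,-0.25,0,0,0,1],[0,0,-0.5,0,0,0,1],[-0.25,-0.05,-0.5,0,0,0,1],[-0.5,-0.1,-0.5,0,0,0,1],[-0.5,-0.1,-0.5,0,0,0,1]]' | sed -n 2,3p
python3 -m jog '[[-0.25,-0.1,0,0,0,0,1],[-0.5,-0.16,0,0,0,0,1],[-0.64,-0.16,0,0,0,0,1],[-0.64,-0.16,0,0,0,0,1],[-0.64,-0.16,0,0,0,0,1]]' | sed -n 2,6p
python3 -m jog '[[0,0,0.15,0,0,0,1],[0,0,0.3,0,0,0,1],[0,0,0.43,0,0,0,1],[0,0,0.463,0,0,0,1],[0,0,0.463,0,0,0,1]]' | sed -n 2,6p
python3 -m jog '[[0,0,0,0,0,0,0.5],[0,0,0,0,0,0,0.2],[0,0,0,0,0,0,0.2],[0,0,-0.2,0,0,0,0.2],[0,0,-0.45,0,0,0,0.2]]' | sed -n 2,6p
python3 -m jog '[[0.2,0,-0.5,0,0,0,0.2],[0.5,0,-0.8,0,0,0,0.2],[0.8,0,-0.8,0,0,0,0.2],[1,0,-0.8,0,0,0,0.2],[1,0,-0.8,0,0,0,0.2]]'
python3 - <<'E'
from h import *
t=manip.snapshot("wrist");s=manip.snapshot("top")
o=np.vstack([cv2.resize(t[100:400],(600,280)),cv2.resize(s[120:300,240:510],None,fx=1.75,fy=1.75,interpolation=cv2.INTER_CUBIC)[:,:472] if 0 else cv2.resize(s[150:285,240:510],(600,300),interpolation=cv2.INTER_CUBIC)])
cv2.imwrite("pics/end.png",o)
E
```

```text
position: [0.5047, -0.1553, 0.1574]
ee_rot: [-3.138, 0.008, -3.141]
position: [0.5957, -0.1771, 0.1541]
ee_rot: [3.141, -0.0, -3.14]
contact_force: [-0.8, 0.0, -0.7]
gripper_width: 0.216
grip_force: 58.8
position: [0.5939, -0.1766, 0.0849]
ee_rot: [3.14, -0.003, -3.141]
contact_force: [-0.2, 0.9, 0.5]
gripper_width: 0.216
grip_force: 67.3
position: [0.5927, -0.1761, 0.1493]
ee_rot: [3.138, -0.008, -3.141]
contact_force: [1.2, -0.3, -0.1]
gripper_width: 0.402
grip_force: 0.0
time: 18.67
position: [0.4437, -0.1771, 0.2738]
ee_rot: [-3.14, 0.001, -3.14]
contact_force: [-0.8, -0.3, 1.0]
gripper_width: 0.398
grip_force: 0.0
```

View pics/end.png

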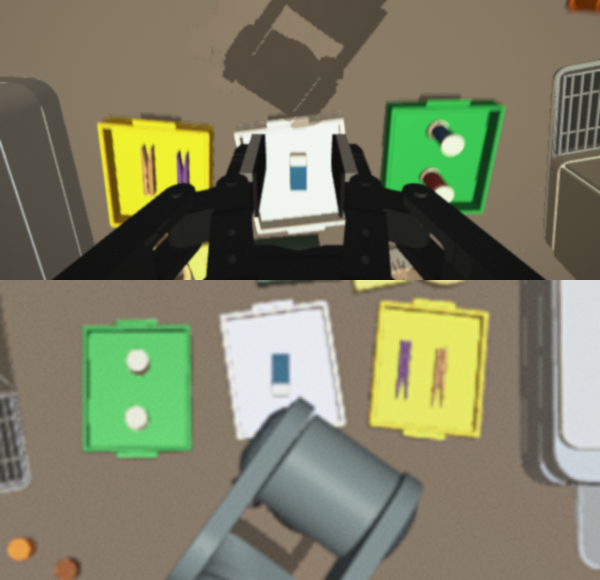

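The picture shows both spools upright in green, both pegs flat and parallel in yellow, and the eraser flat in white. The arm is clear of everything, so I'm handing in.

```bash
python3 -c "
from workcell import manip
print(manip.finish_job())"
```

```text
the job is handed in; nothing more can be done
None
```

The job is handed in, with no verdict returned: the last picture shows both spools upright in the green tray, both pegs flat side by side in the yellow and the eraser flat in the white, done in about 19 s of robot time without going near the mug or diffuser.

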